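# Sort two candle collars by the gauge post at a garage sale

## Robot

A 6-joint arm with a two-finger parallel gripper is mounted at the origin on the work surface. World frame = base frame: x ahead of the robot, y to its left, z up, the work surface at z = 0. Lengths are in mm, angles in rad, forces in N, time in s.
With the tool pointing down it reaches from about 300 to 950 mm from the base axis. Payload 3.1 kg.
Tool frame: the origin (TCP) lies at the very end of the fingers, on their centre line; the grasp point (between the pads) lies 19 mm behind it; y points along the fingers, x is the direction in which the jaws open and shut, and the axes are right-handed (so a half turn about y gives the same grasp; the last joint's range is limited). The gripper opens to 85 mm and grips with 20 to 120 N. Pads are 22 mm wide; open, the fingers measure 114 mm over their backs; the gripper's body (76 mm by 85 mm) begins 54 mm behind the grasp point. The pads swing forward as they close: fully open they stand 13 mm farther back than shut.
Start: joints at [1.098, 0.308, 1.634, -0, 1.2, -0.07], TCP at [245.023, 574.975, 231.272] pointing down, gripper open.
Joint ranges: [-3.06, 3.06], [-0.79, 1.96], [0.05, 2.63], [-1.19, 4.34], [0.05, 2.64], [-2.94, 2.94]. Speed limits (rad/s): [2.79, 2.79, 3.14, 3.14, 3.14, 3.14].

## Interface

Orientations are given as a unit quaternion [w, x, y, z].
In Python, from workcell import env gives the robot as it stands.
- The arm moves only by the tool step_arm, never from a script. Its argument "plan" is a list of rows, each an object with "slide": the shift along the tool's x, y, z in cm, a list of three; "turn": the turn, a rotation vector about the tool's x, y, z in degrees, a list of three. A call has 1 to 20 rows; each row is the pose to reach, as a shift and turn from the pose commanded when the call began, along the tool's axes at that moment; what a row does not reach only later rows make up. A row lasts 1/10 s, in which the tool goes at most 50 mm and 8.59 degrees, less where a joint would pass 70% of its speed; a pose out of reach is approached as far as the arm can. A call with a gripper value outside its range is refused whole. "claw" is the finger opening in cm, from 0 to 8.54, set as the call begins (left out, the last holds). The fingers move at their own pace and stop on an object; the grip force is fixed at half the most. Time passes only in rows, so rows that repeat a pose let the fingers close. It gives the time, the measured TCP pose, the force and the opening at its end, in the units of the state.
- env.get_state(): the state, without advancing time (a new reading comes with each control period).
- env.camera(name): name is "scene" or "top" or "wrist"; returns a dict with "frame" (400x640x3 uint8, red, green, blue), "fovy" (degrees; the focal length in pixels is half the picture's height over the tangent of half this angle, whatever the lens; pixels are square), "cx", "cy" (the principal point, pixels), "dist_coeffs" ([k1, k2, p1, p2, k3] as OpenCV has them; the pictures are not rectified), "rvec" (rotation vector, rad) and "tvec" (3), from world to camera coordinates, as OpenCV has them; the wrist camera has in their place "mount" (4x4, takes a point from camera to tool coordinates, whose origin is the TCP and whose axes are the tool frame's). Camera axes: x right, y down, z forward; pixel columns grow to the right and rows downward; lengths in mm; the calibration is good to about 2 mm. A picture is of the moment at which its call begins: read the wrist's pose just before it. There is no depth.
- env.sign_off(): hands the job in, once; it reports no verdict.
The state is a dict: "clock": time; "joint_positions": joint angles; "qvel": joint speeds; "effort": joint torques, N m; "eef_pos": TCP position; "eef_rot": TCP orientation; "ft_force": force on the tool from outside, world axes, zero at the start; "moment": the same for the moment, N m; "width": finger opening in mm.
Only numpy, scipy, OpenCV 4.12 (cv2) and the standard library are available. Lean on these libraries where they do the work, as an engineer would, in place of code of your own. Each camera call takes 0.05 s, during which the arm holds its last target.

## Task

On the sale table stand two brass candle collars with the same outside size but different holes. Slide the collar whose hole is wide enough over the upright wooden gauge post, fully home on the post's foot, and leave it there. Put the collar whose hole is too small for the post into the empty cardboard tray.

Things in the scene. Friction and masses are not known exactly. Their poses are not given: they have to be found in the camera images.
- wide_collar: The collar that fits the post: a plain brass tube standing on end, open at both ends, outside diameter 46 mm, height 36 mm, hole diameter 36 mm (wall 5 mm), about 0.2 kg. Origin at the centre of the tube, half-way up (18 mm above the table at the start); z along the hole, up at the start.
- narrow_collar: The collar that does not fit: the same brass tube outside (diameter 46 mm, height 36 mm, standing on end) but with a hole of only 20 mm diameter (wall 13 mm), about 0.4 kg. Origin at the centre of the tube, half-way up (18 mm above the table at the start); z along the hole, up at the start.
- gauge_post: Upright wooden gauge post, fixed to the table: a round dark foot 80 mm in diameter and 12 mm thick, from which a pale round pin rises. The pin is 28 mm in diameter from 12 mm to 47 mm above the table, then tapers to a 12 mm wide tip at 67 mm. Origin on the pin's axis at table height; z up. A collar that is home rests on the foot, its centre 30 mm above the table.
- odds_tray: Empty low square cardboard tray, fixed to the table, open at the top: 150 x 150 mm outside, walls and floor 4 mm thick, rim 45 mm above the table. Origin at the centre of its underside, at table height; x and y along its sides, z up.
Not all that is in view belongs to the job. Leave any pink or red look-alike of the wide_collar alone. Leave any purple look-alike of the odds_tray alone.

How it is judged:
By the outcome, as a careful person would: the job done as asked, in the order asked, and still so for the second after the job is handed in, with the robot touching nothing.
It also fails if it takes over 61 s, if anything falls off the work surface, if the arm or the gripper's body presses on something with over 40 N, if the wrist force passes 120 N, or if a joint passes its speed limit or range.

## Working session

There is one attempt and no reset: what is moved stays moved. The work goes in short steps, Python scripts to look and compute and a tool call to move; the robot and the scene stay as the last step left them, time stands still between calls to the robot, and variables do not carry over. Pictures are saved under pics/ and viewed, and the job is handed in when it is done.

Besides the shell and the picture viewer there is one more tool, called after "Emit:" as a command line: name --argument value ..., lists and objects as JSON in quotes. step_arm: Moves the arm, as the interface text tells. Its arguments: {"type":"object","properties":{"plan":{"type":"array"},"claw":{"type":"number"}},"required":["plan"]}

```bash
mkdir -p pics
python3 - <<'E'
from workcell import env
import cv2, numpy as np, pickle
s=env.get_state()
for k in s: print(k, np.round(s[k],4) if not isinstance(s[k],str) else s[k])
d={}
for n in ("scene","top","wrist"):
    c=env.camera(n); d[n]=c
    cv2.imwrite(f"pics/{n}0.png",cv2.cvtColor(c["frame"],cv2.COLOR_RGB2BGR))
    print(n,{k:np.round(v,4).tolist() for k,v in c.items() if k!="frame"})
pickle.dump((s,d),open("cap0.pkl","wb"))
E
```

```text
clock 0.0
joint_positions [ 1.0983  0.309   1.6352  0.      1.1997 -0.0697]
qvel [-0.0004 -0.0003  0.0007  0.0026 -0.0014  0.0001]
effort [ 3.00000e-04 -4.15244e+01 -2.76669e+01 -0.00000e+00  1.04000e-02
 -0.00000e+00]
eef_pos [244.6308 574.2288 230.0318]
eef_rot [-0.5895  0.5903  0.3892 -0.3906]
ft_force [ 0.7913 -0.7615  0.1184]
moment [ 0.0357  0.0218 -0.0879]
width 85.6018
scene {'fovy': 44.7745, 'cx': 316.573, 'cy': 203.682, 'dist_coeffs': [-0.0858, 0.0, 0.0, 0.0, 0.0], 'rvec': [0.8894, 2.7083, -0.8367], 'tvec': [382.7068, -237.5291, 1198.1981]}
top {'fovy': 47.5779, 'cx': 321.1673, 'cy': 200.1473, 'dist_coeffs': [-0.0294, 0.0, 0.0, 0.0, 0.0], 'rvec': [2.1479, -2.1482, 0.1724], 'tvec': [32.0388, 496.2343, 929.0499]}
wrist {'fovy': 62.9209, 'cx': 318.089, 'cy': 196.6028, 'dist_coeffs': [-0.0623, 0.0, 0.0, 0.0, 0.0], 'mount': [[1.0, -0.0004, 0.0, 1.1455], [-0.0001, -0.3206, 0.9472, -142.1856], [-0.0004, -0.9472, -0.3206, 82.2057], [0.0, 0.0, 0.0, 1.0]]}
```

View pics/scene0.png

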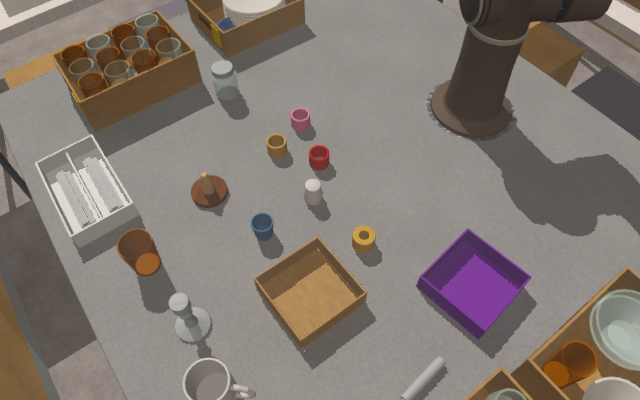

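View pics/top0.png

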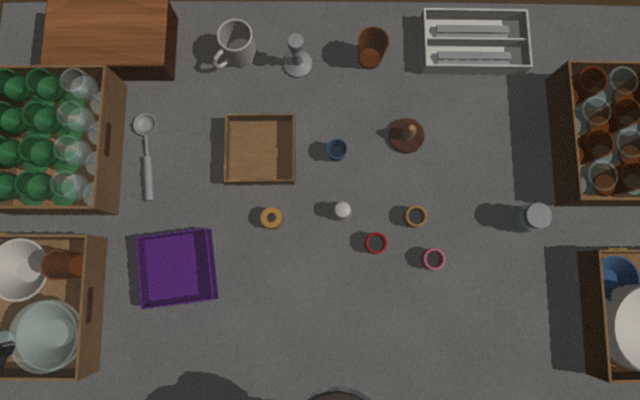

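View pics/wrist0.png

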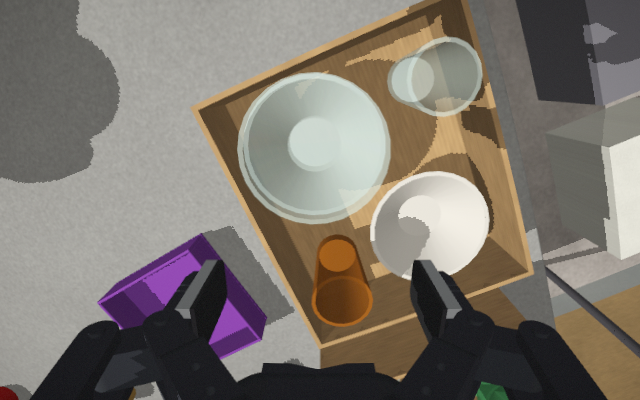

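The scene picture shows two brass collars, at (277,146) and (364,238). The ring candidates around them are red (319,157), pink (300,119) and blue (262,226). The post is at (209,189). The cardboard tray is at (311,291) and the purple one at (474,283). In the top picture the brass collars are at (416,216) and (271,218), the post at (406,134) and the tray at (260,149). By hole size, (416,216) looks wide and (271,218) narrow. I'll check that in close crops.

```bash
cat > h.py <<'E'
import cv2, numpy as np
def K(c):
    f=c["frame"].shape[0]/2/np.tan(np.radians(c["fovy"])/2)
    return np.array([[f,0,c["cx"]],[0,f,c["cy"]],[0,0,1]])
def cam(c,s=None):
    "world->cam R,t"
    if "rvec" in c: return cv2.Rodrigues(np.array(c["rvec"],float))[0],np.array(c["tvec"],float).ravel()
    q=np.array(s["eef_rot"]); from scipy.spatial.transform import Rotation as Ro
    T=np.eye(4);T[:3,:3]=Ro.from_quat(q[[1,2,3,0]]).as_matrix();T[:3,3]=s["eef_pos"]
    M=np.linalg.inv(T@np.array(c["mount"])); return M[:3,:3],M[:3,3]
def toplane(c,uv,z,s=None):
    R,t=cam(c,s); p=cv2.undistortPoints(np.array(uv,float).reshape(-1,1,2),K(c),np.array(c["dist_coeffs"],float)).reshape(-1,2)
    d=np.c_[p,np.ones(len(p))]@R; o=-R.T@t
    return o+d*((z-o[2])/d[:,2])[:,None]
def proj(c,P,s=None):
    R,t=cam(c,s); return cv2.projectPoints(np.array(P,float).reshape(-1,1,3),cv2.Rodrigues(R)[0],t,K(c),np.array(c["dist_coeffs"],float))[0].reshape(-1,2)
def save(n,img): cv2.imwrite(f"pics/{n}.png",cv2.cvtColor(img,cv2.COLOR_RGB2BGR))
E
python3 - <<'E'
import pickle; from h import *
s,d=pickle.load(open("cap0.pkl","rb"))
t=d["top"]["frame"]; g=d["scene"]["frame"]
def crop(im,u,v,r=25,S=200): return cv2.resize(im[v-r:v+r,u-r:u+r],(S,S),interpolation=cv2.INTER_NEAREST)
a=np.hstack([crop(t,416,216),crop(t,271,218),crop(t,406,134)]); b=np.hstack([crop(g,277,146),crop(g,364,238),crop(g,209,189)])
save("crops",np.vstack([a,b]))
for n,uv in dict(A=(416,216),B=(271,218),red=(376,243),pink=(433,259),blue=(336,149),white=(343,210)).items():
    print(n,toplane(d["top"],[uv],36)[0].round(1))
print("tray corners",toplane(d["top"],[(226,115),(294,115),(295,183),(224,184)],45).round(1))
print("foot",toplane(d["top"],[(407,136)],12).round(1), "tip",toplane(d["top"],[(410,129)],67).round(1))
E
```

```text
A [ 462.4 -169.9   36. ]
B [458.1 138.3  36. ]
red [405.2 -83.5  36. ]
pink [ 371.5 -202.9   36. ]
blue [ 6.087e+02 -3.000e-01  3.600e+01]
white [475.3 -14.5  36. ]
tray corners [[682.2 238.8  45. ]
 [682.3  91.   45. ]
 [531.8  87.6  45. ]
 [529.6 238.2  45. ]]
foot [[ 645.6 -160.8   12. ]] tip [[ 644.5 -156.3   67. ]]
```

View pics/crops.png

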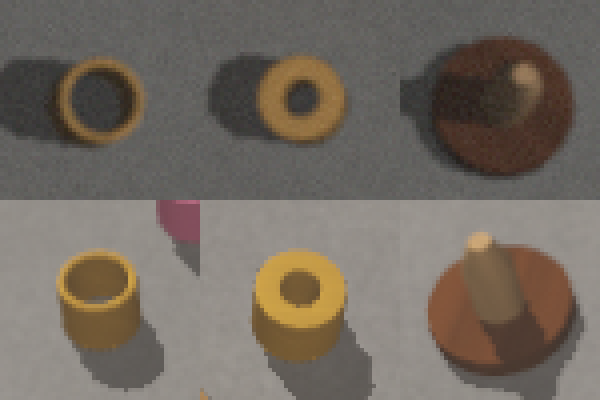

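A at top (416,216) has the thin wall and big hole, so it is the wide collar. B at (271,218) is the narrow one. Both are brass and neither is the red or pink decoy. Next I'll work out positions from both views.

Run:
```python
import pickle; from h import *
from scipy.spatial.transform import Rotation as Ro
s,d=pickle.load(open("cap0.pkl","rb")); T,S=d["top"],d["scene"]
for n,ut,us,z in [("A",(415.9,215.6),(275.9,140.2),36),("B",(271.1,217.4),(363.7,234.5),36),("foot",(406.25,135.1),(208.6,189.75),12),("tip",(412.2,126.75),(203.7,173.5),67)]:
    print(n,"top",toplane(T,[ut],z)[0].round(1),"scene",toplane(S,[us],z)[0].round(1))
q=np.array(s["eef_rot"]); R=Ro.from_quat(q[[1,2,3,0]]).as_matrix(); print(R.round(3))
```

```text
A top [ 463.3 -169.7   36. ] scene [ 461.9 -172.1   36. ]
B top [459.4 138.1  36. ] scene [459.  138.1  36. ]
foot top [ 647.7 -159.2   12. ] scene [ 648.1 -159.9   12. ]
tip top [ 649.5 -161.2   67. ] scene [ 646.7 -161.6   67. ]
[[ 0.392 -0.001 -0.92 ]
 [ 0.92  -0.002  0.392]
 [-0.002 -1.     0.   ]]
```

Emit:
step_arm --plan '[{"slide": [-60, 2, -49.3], "turn": [0, 66.9, 0]}, {"slide": [-60, 2, -49.3], "turn": [0, 66.9, 0]}, {"slide": [-60, 2, -49.3], "turn": [0, 66.9, 0]}, {"slide": [-60, 2, -49.3], "turn": [0, 66.9, 0]}, {"slide": [-60, 2, -49.3], "turn": [0, 66.9, 0]}, {"slide": [-60, 2, -49.3], "turn": [0, 66.9, 0]}, {"slide": [-60, 2, -49.3], "turn": [0, 66.9, 0]}, {"slide": [-60, 2, -49.3], "turn": [0, 66.9, 0]}, {"slide": [-60, 2, -49.3], "turn": [0, 66.9, 0]}, {"slide": [-60, 2, -49.3], "turn": [0, 66.9, 0]}, {"slide": [-60, 2, -49.3], "turn": [0, 66.9, 0]}, {"slide": [-60, 2, -49.3], "turn": [0, 66.9, 0]}, {"slide": [-60, 2, -49.3], "turn": [0, 66.9, 0]}, {"slide": [-60, 2, -49.3], "turn": [0, 66.9, 0]}, {"slide": [-60, 2, -49.3], "turn": [0, 66.9, 0]}, {"slide": [-60, 2, -49.3], "turn": [0, 66.9, 0]}, {"slide": [-60, 2, -49.3], "turn": [0, 66.9, 0]}, {"slide": [-60, 2, -49.3], "turn": [0, 66.9, 0]}, {"slide": [-60, 2, -49.3], "turn": [0, 66.9, 0]}, {"slide": [-60, 2, -49.3], "turn": [0, 66.9, 0]}]' --claw 6.5

```text
clock: 2.15
eef_pos: [462.9, -168.9, 211.1]
eef_rot: [0.707, -0.707, -0.001, 0.001]
ft_force: [-0.3, 0.3, -1.1]
width: 65.2
```

```bash
cat > snap.py <<'E'
import sys,pickle; from h import *
from workcell import env
from scipy.spatial.transform import Rotation as Ro
n=sys.argv[1]
s=env.get_state(); d={}
for c in sys.argv[2:]:
    d[c]=env.camera(c); save(f"{c}{n}",d[c]["frame"])
q=np.array(s["eef_rot"]); print(s["clock"],np.round(s["eef_pos"],1),"F",np.round(s["ft_force"],1),"w",round(float(s["width"]),1)); print(Ro.from_quat(q[[1,2,3,0]]).as_matrix().round(4))
pickle.dump((s,d),open(f"cap{n}.pkl","wb"))
E
python3 snap.py 1 wrist
python3 - <<'E'
import pickle; from h import *
s,d=pickle.load(open("cap1.pkl","rb")); c=d["wrist"]
print(proj(c,[(462.5,-171,36)],s), proj(c,[(458.9,-167,0)],s))
E
```

```text
2.15 [ 462.9 -168.9  211.1] F [-0.3  0.3 -1.1] w 65.2
[[ 1.0e+00 -5.0e-04 -2.1e-03]
 [ 2.1e-03  5.0e-04  1.0e+00]
 [-5.0e-04 -1.0e+00  5.0e-04]]
[[317.01437804 176.15122087]] [[313.88740083 164.14645108]]
```

View pics/wrist1.png

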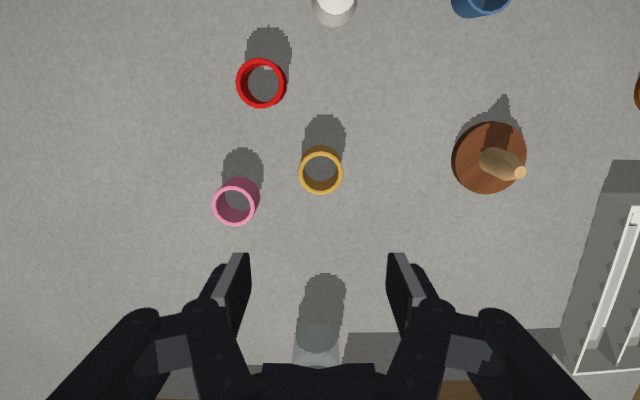

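The wrist view shows the wide brass ring with its rim centre at about (321,171). Pink is at (234,205), red at (261,83), and the post's foot at (489,158) with its tip at (520,172).

Run:
```python
import pickle; from h import *
s,d=pickle.load(open("cap1.pkl","rb")); c=d["wrist"]; f=c["frame"]
hsv=cv2.cvtColor(f,cv2.COLOR_RGB2HSV)
m=cv2.inRange(hsv,(12,110,60),(28,255,255)); m[:, :280]=0; m[:,360:]=0; m[:130]=0;m[210:]=0
cs,_=cv2.findContours(m,cv2.RETR_EXTERNAL,cv2.CHAIN_APPROX_NONE); k=max(cs,key=cv2.contourArea); 
hull=cv2.convexHull(k); print(cv2.boundingRect(k), cv2.fitEllipse(k))
for uv in [(321.2,171.3),(cv2.fitEllipse(k)[0])]: print("A",toplane(c,[uv],36,s).round(1))
print("foot",toplane(c,[(489,157.5)],12,s).round(1),"tip",toplane(c,[(520.5,171.5)],67,s).round(1))
save("cropw",cv2.resize(f[120:220,270:370],(500,500),interpolation=0))
# predicted outline check
th=np.linspace(0,2*np.pi,60)
im=cv2.resize(f,None,fx=1,fy=1)
for (x,y) in [(463,-170)]:
  p=proj(c,np.c_[x+23*np.cos(th),y+23*np.sin(th),0*th+36],s); print(p.min(0),p.max(0))
```

```text
(298, 145, 45, 49) ((320.0863952636719, 169.77920532226562), (43.5361328125, 48.379878997802734), 179.11572265625)
A [[ 466.7 -166.    36. ]]
A [[ 465.6 -164.4   36. ]]
foot [[ 647.8 -155.9   12. ]] tip [[ 650.6 -157.3   67. ]]
[294.59518972 152.51574028] [340.44114411 196.89851992]
```

View pics/cropw.png

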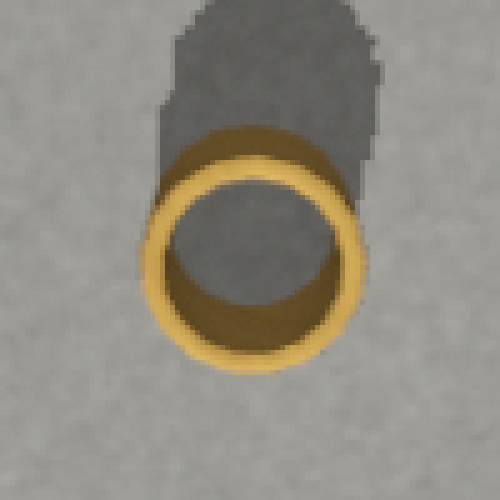

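Emit:
step_arm --plan '[{"slide": [0.15, 4, -0.1], "turn": [0, 0, 0]}, {"slide": [0.15, 8, -0.1], "turn": [0, 0, 0]}, {"slide": [0.15, 12, -0.1], "turn": [0, 0, 0]}, {"slide": [0.15, 15, -0.1], "turn": [0, 0, 0]}, {"slide": [0.15, 17, -0.1], "turn": [0, 0, 0]}, {"slide": [0.15, 17, -0.1], "turn": [0, 0, 0]}, {"slide": [0.15, 17, -0.1], "turn": [0, 0, 0]}]'

```text
clock: 2.9
eef_pos: [465.0, -170.7, 41.6]
eef_rot: [0.707, -0.707, -0.0, 0.001]
ft_force: [0.1, 0.2, 0.4]
width: 65.2
```

```bash
python3 snap.py 2 wrist scene
```

```text
2.9 [ 465.  -170.7   41.6] F [0.1 0.2 0.4] w 65.2
[[ 1.0e+00 -2.0e-04 -1.5e-03]
 [ 1.5e-03  1.0e-04  1.0e+00]
 [-2.0e-04 -1.0e+00  1.0e-04]]
```

View pics/wrist2.png

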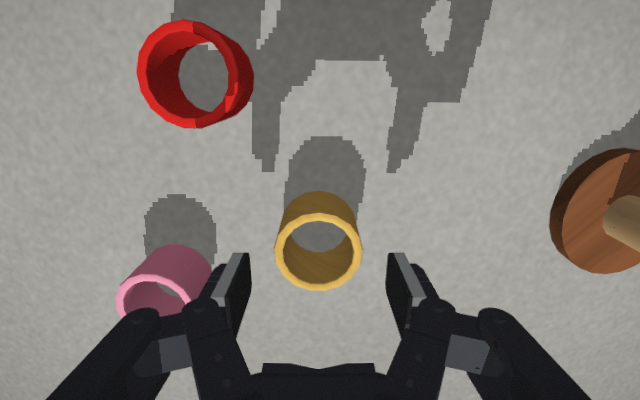

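View pics/scene2.png

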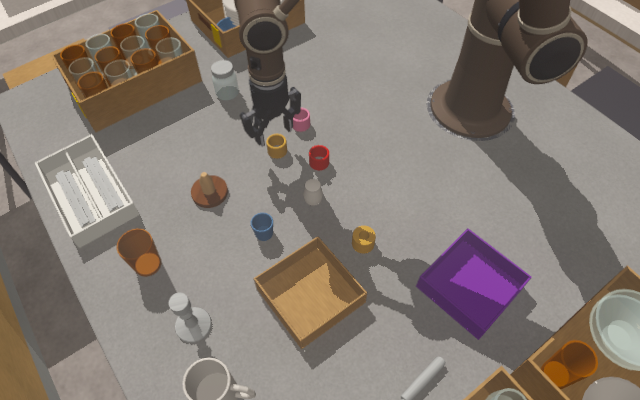

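Run:
```python
import pickle; from h import *
s,d=pickle.load(open("cap2.pkl","rb")); c=d["wrist"]; f=c["frame"]
e=s["eef_pos"]
print("scene TCP",proj(d["scene"],[e]),"wrist TCP",proj(c,[e],s))
save("z2",cv2.resize(f[170:320,200:430],None,fx=3,fy=3,interpolation=0))
th=np.linspace(0,2*np.pi,90)
for y in (-170,-166):
  p=proj(c,np.c_[465+23*np.cos(th),y+23*np.sin(th),0*th+36],s); print(y,p.min(0).round(1),p.max(0).round(1))
im=d["scene"]["frame"].copy(); u,v=proj(d["scene"],[e])[0]; cv2.circle(im,(int(u),int(v)),2,(0,255,0),-1)
save("zs2",cv2.resize(im[60:200,180:360],None,fx=3,fy=3,interpolation=0))
```

```text
scene TCP [[274.88127937 139.56613223]] wrist TCP [[316.50139324 264.28732507]]
-170 [271.5 215.7] [361.5 295.4]
-166 [271.1 208. ] [361.9 289.1]
```

View pics/z2.png

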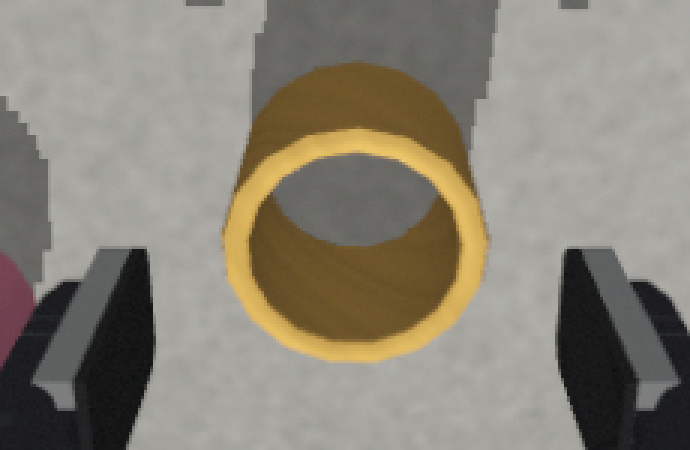

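View pics/zs2.png

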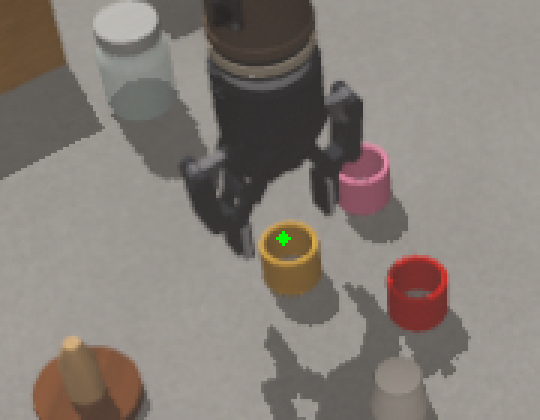

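Emit:
step_arm --plan '[{"slide": [0.05, 1.2, 0.15], "turn": [0, 0, 0]}, {"slide": [0.05, 2.4, 0.15], "turn": [0, 0, 0]}, {"slide": [0.05, 3.2, 0.15], "turn": [0, 0, 0]}, {"slide": [0.05, 3.6, 0.15], "turn": [0, 0, 0]}, {"slide": [0.05, 3.6, 0.15], "turn": [0, 0, 0]}, {"slide": [0.05, 3.6, 0.15], "turn": [0, 0, 0]}]'

```text
clock: 3.6
eef_pos: [465.3, -169.8, 5.1]
eef_rot: [0.707, -0.707, 0.0, 0.0]
ft_force: [-0.4, -0.0, 0.1]
width: 65.1
```

Emit:
step_arm --plan '[{"slide": [0, 0, 0], "turn": [0, 0, 0]}, {"slide": [0, 0, 0], "turn": [0, 0, 0]}, {"slide": [0, 0, 0], "turn": [0, 0, 0]}, {"slide": [0, 0, 0], "turn": [0, 0, 0]}, {"slide": [0, 0, 0], "turn": [0, 0, 0]}, {"slide": [0, 0, 0], "turn": [0, 0, 0]}, {"slide": [0, 0, 0], "turn": [0, 0, 0]}, {"slide": [0, 0, 0], "turn": [0, 0, 0]}]' --claw 3.5

```text
clock: 4.4
eef_pos: [466.1, -170.1, 5.8]
eef_rot: [-0.707, 0.707, 0.001, 0.0]
ft_force: [0.3, -0.4, 5.2]
width: 43.8
```

```bash
python3 snap.py 3 wrist
```

```text
4.4 [ 466.1 -170.1    5.8] F [ 0.3 -0.4  5.2] w 43.8
[[ 1.0e+00  1.3e-03 -4.0e-04]
 [ 4.0e-04 -7.0e-04  1.0e+00]
 [ 1.3e-03 -1.0e+00 -7.0e-04]]
```

View pics/wrist3.png

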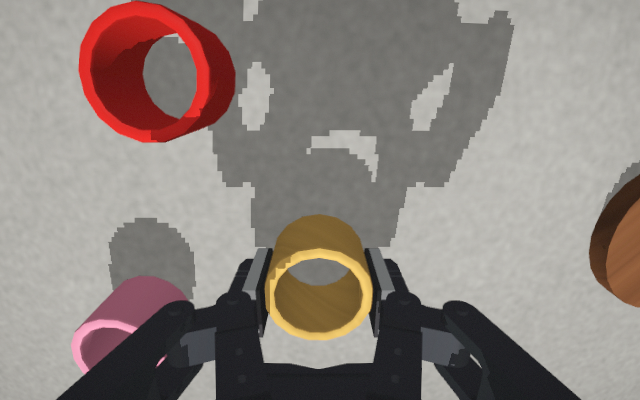

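Emit:
step_arm --plan '[{"slide": [0, -1, 0], "turn": [0, 0, 0]}, {"slide": [0, -3, 0], "turn": [0, 0, 0]}, {"slide": [0, -6, 0], "turn": [0, 0, 0]}, {"slide": [0, -9, 0], "turn": [0, 0, 0]}, {"slide": [0, -11, 0], "turn": [0, 0, 0]}, {"slide": [4, -11, 0], "turn": [0, 0, 0]}, {"slide": [8, -11, 0.3], "turn": [0, 0, 0]}, {"slide": [12, -11, 0.6], "turn": [0, 0, 0]}, {"slide": [14, -11, 0.6], "turn": [0, 0, 0]}, {"slide": [14, -11, 0.6], "turn": [0, 0, 0]}, {"slide": [14, -11, 0.6], "turn": [0, 0, 0]}]'

```text
clock: 5.55
eef_pos: [603.6, -163.0, 113.9]
eef_rot: [0.708, -0.707, 0.001, 0.002]
ft_force: [-0.4, -0.4, -1.7]
width: 43.8
```

```bash
python3 snap.py 4 wrist scene top
python3 - <<'E'
import pickle; from h import *
s,d=pickle.load(open("cap4.pkl","rb")); a=d["wrist"]["frame"][200:400,160:640]
save("z4",np.vstack([cv2.resize(a,(720,300)),np.hstack([cv2.resize(d["scene"]["frame"][110:220,150:294],(360,275),interpolation=0),cv2.resize(d["top"]["frame"][85:195,350:494],(360,275),interpolation=0)])]))
E
```

```text
5.55 [ 603.6 -163.   113.9] F [-0.4 -0.4 -1.7] w 43.8
[[ 1.0e+00 -4.0e-03 -9.0e-04]
 [ 9.0e-04  1.2e-03  1.0e+00]
 [-4.0e-03 -1.0e+00  1.2e-03]]
```

View pics/wrist4.png

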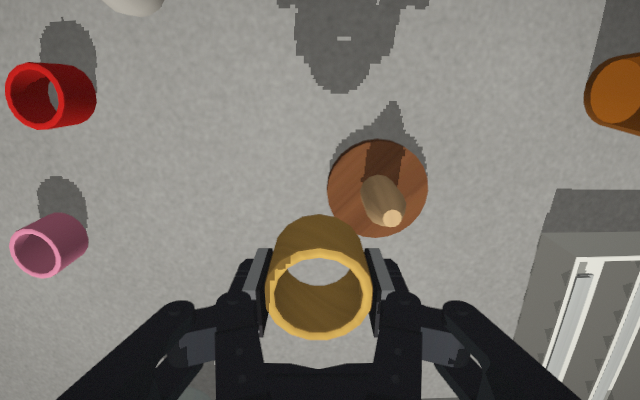

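View pics/z4.png

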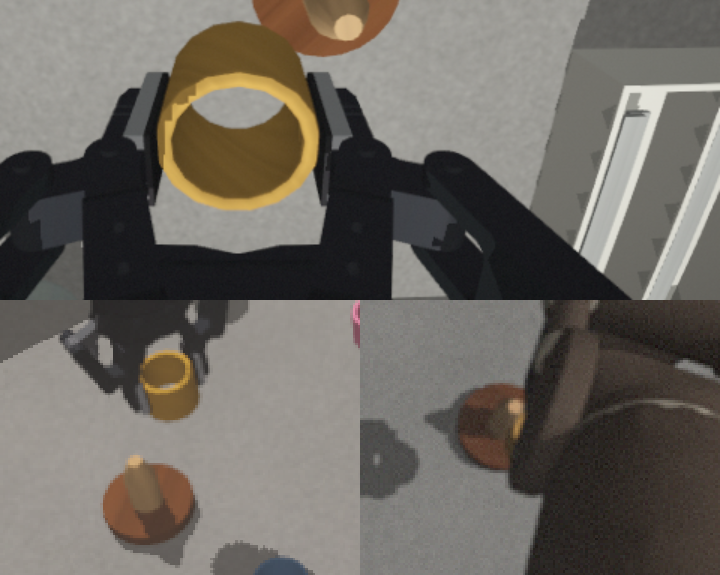

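Run:
```python
import pickle; from h import *
s,d=pickle.load(open("cap4.pkl","rb"))
w=cv2.resize(d["wrist"]["frame"][130:350,250:440],None,fx=2.5,fy=2.5,interpolation=cv2.INTER_CUBIC)
g=cv2.resize(d["scene"]["frame"][120:165,195:240],(400,400),interpolation=cv2.INTER_CUBIC)
g2=cv2.resize(d["scene"]["frame"][165:210,185:230],(400,400),interpolation=cv2.INTER_CUBIC)
save("zw4",w);save("zg4",np.hstack([g,g2]))
e=s["eef_pos"];th=np.linspace(0,2*np.pi,90)
for dy in(0,2):
  for z in (28,31):
    P=np.c_[e[0]+23*np.cos(th),e[1]+dy+23*np.sin(th),0*th+e[2]+z]
    for n in("wrist","scene"):
        p=proj(d[n],P,s); print(n,dy,z,p.min(0).round(1),p.max(0).round(1))
```

```text
wrist 0 28 [260.6 249.5] [371.3 342.4]
scene 0 28 [203.2 131.2] [226.3 148.5]
wrist 0 31 [259.4 253.2] [372.4 347.4]
scene 0 31 [202.9 130.1] [226.  147.5]
wrist 2 28 [260.3 244.9] [371.6 338.8]
scene 2 28 [203.7 131.7] [226.8 149.2]
wrist 2 31 [259.  248.5] [372.7 343.8]
scene 2 31 [203.4 130.7] [226.5 148.2]
```

View pics/zw4.png

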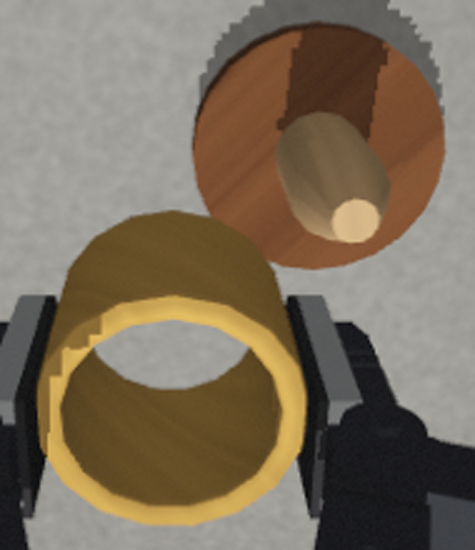

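View pics/zg4.png

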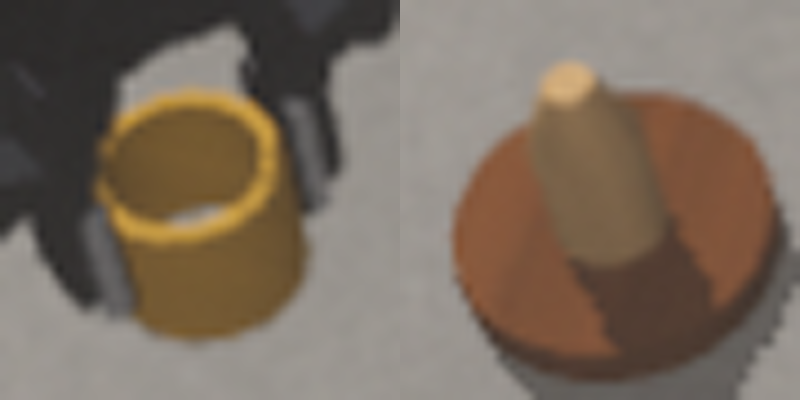

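Run:
```python
import pickle; from h import *
from scipy.optimize import least_squares
s,d=pickle.load(open("cap4.pkl","rb")); c=d["wrist"]
print("foot",toplane(c,[(377.6,188)],12,s).round(1),"tip",toplane(c,[(392,218.4)],67,s).round(1))
e=s["eef_pos"];th=np.linspace(0,2*np.pi,90)
for dy in(1,2,3):
    P=np.c_[e[0]+23*np.cos(th),e[1]+dy+23*np.sin(th),0*th+e[2]+30]
    p=proj(c,P,s); print(dy,p.min(0).round(1),p.max(0).round(1))
P=np.c_[648+40*np.cos(th),-159.5+40*np.sin(th),0*th+12]
p=proj(c,P,s); print(p.min(0).round(1),p.max(0).round(1))
```

```text
foot [[ 650.5 -154.8   12. ]] tip [[ 650.5 -157.8   67. ]]
1 [259.6 249.6] [372.2 343.9]
2 [259.5 247.3] [372.3 342.1]
3 [259.3 245. ] [372.5 340.3]
[323.2 142.9] [424.7 239.6]
```

Emit:
step_arm --plan '[{"slide": [2.5, 0, 0.25], "turn": [0, 0, 0]}, {"slide": [4.5, 0, 0.25], "turn": [0, 0, 0]}, {"slide": [4.5, 1.5, 0.25], "turn": [0, 0, 0]}, {"slide": [4.5, 2.8, 0.25], "turn": [0, 0, 0]}, {"slide": [4.5, 2.8, 0.25], "turn": [0, 0, 0]}, {"slide": [4.5, 2.8, 0.25], "turn": [0, 0, 0]}]'

```text
clock: 6.3
eef_pos: [647.8, -160.8, 85.3]
eef_rot: [0.708, -0.707, 0.002, 0.002]
ft_force: [-0.3, -0.6, -2.2]
width: 43.5
```

```bash
python3 snap.py 5 wrist scene
python3 - <<'E'
import pickle; from h import *
s,d=pickle.load(open("cap5.pkl","rb"))
w=cv2.resize(d["wrist"]["frame"][170:350,225:415],None,fx=2.1,fy=2.1,interpolation=cv2.INTER_CUBIC)
g=cv2.resize(d["scene"]["frame"][140:215,170:245],(378,378),interpolation=cv2.INTER_CUBIC)
save("z5",np.hstack([w,g]))
E
```

```text
6.3 [ 647.8 -160.8   85.3] F [-0.3 -0.6 -2.2] w 43.5
[[ 1.0e+00 -4.5e-03  1.0e-04]
 [-1.0e-04  1.3e-03  1.0e+00]
 [-4.5e-03 -1.0e+00  1.3e-03]]
```

View pics/z5.png

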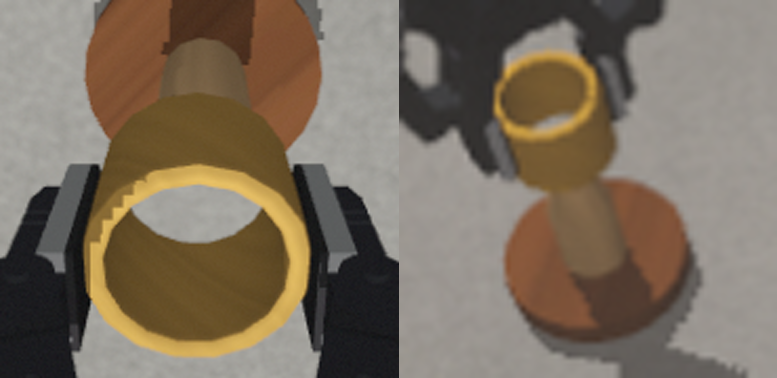

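Emit:
step_arm --plan '[{"slide": [0.1, 0.8, 0], "turn": [0, 0, 0]}, {"slide": [0.1, 1.6, 0], "turn": [0, 0, 0]}, {"slide": [0.1, 2.4, 0], "turn": [0, 0, 0]}, {"slide": [0.1, 2.8, 0], "turn": [0, 0, 0]}, {"slide": [0.1, 2.8, 0], "turn": [0, 0, 0]}, {"slide": [0.1, 2.8, 0], "turn": [0, 0, 0]}]'

```text
clock: 7.0
eef_pos: [651.3, -161.2, 59.0]
eef_rot: [0.707, -0.707, -0.0, 0.0]
ft_force: [0.8, 0.3, -1.6]
width: 43.6
```

```bash
python3 snap.py 6 wrist scene
python3 - <<'E'
import pickle; from h import *
s,d=pickle.load(open("cap6.pkl","rb"))
w=cv2.resize(d["wrist"]["frame"][170:350,225:415],None,fx=2.1,fy=2.1,interpolation=cv2.INTER_CUBIC)
g=cv2.resize(d["scene"]["frame"][140:215,170:245],(378,378),interpolation=cv2.INTER_CUBIC)
save("z6",np.hstack([w,g]))
E
```

```text
7.0 [ 651.3 -161.2   59. ] F [ 0.8  0.3 -1.6] w 43.6
[[ 1.e+00 -4.e-04 -4.e-04]
 [ 4.e-04  1.e-04  1.e+00]
 [-4.e-04 -1.e+00  1.e-04]]
```

View pics/z6.png

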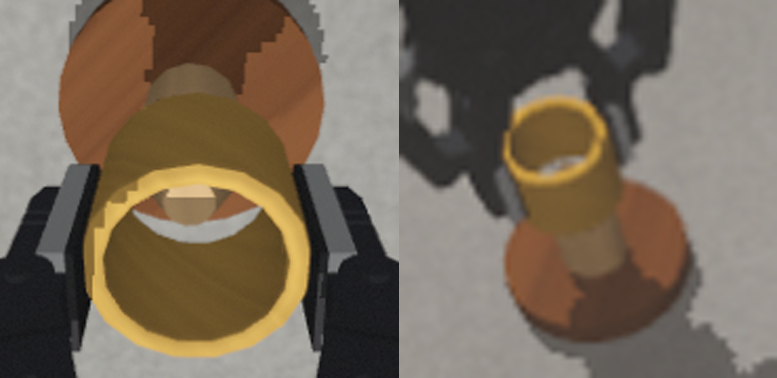

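Run:
```python
import pickle; from h import *
s,d=pickle.load(open("cap6.pkl","rb")); c=d["wrist"]
print("tip",toplane(c,[(315.5,259.5)],67,s).round(1), "foot",toplane(c,[(225+191.5/2.1,170+100/2.1)],12,s).round(1))
e=s["eef_pos"];th=np.linspace(0,2*np.pi,90)
for dy in (0,2):
    for r,z in ((23,30),(18,-6)):
        P=np.c_[e[0]+r*np.cos(th),e[1]+dy+r*np.sin(th),0*th+e[2]+z]
        p=(proj(c,P,s)-[225,170])*2.1; print(dy,r,p.min(0).round(1),p.max(0).round(1))
```

```text
tip [[ 650.9 -153.9   67. ]] foot [[ 650.9 -155.5   12. ]]
0 23 [ 73.5 172.3] [309.3 369. ]
0 18 [118.5 117.7] [266. 248.]
2 23 [ 72.9 162.6] [309.9 361.5]
2 18 [118.2 109.9] [266.3 241.3]
```

Run:
```python
import pickle; from h import *
from scipy.optimize import least_squares
s,d=pickle.load(open("cap6.pkl","rb")); c=d["wrist"]; e=s["eef_pos"];th=np.linspace(0,2*np.pi,180)
im=cv2.resize(d["wrist"]["frame"][130:350,205:435],None,fx=3,fy=3,interpolation=cv2.INTER_NEAREST)
def draw(P,col):
    p=((proj(c,P,s)-[205,130]+.5)*3).astype(int); cv2.polylines(im,[p.reshape(-1,1,2)],True,col,1)
circ=lambda x,y,r,z: np.c_[x+r*np.cos(th),y+r*np.sin(th),0*th+z]
draw(circ(650.8,-156,40,12),(0,255,0)); draw(circ(650.8,-156,6,67),(0,255,0)); draw(circ(650.8,-156,14,12),(0,255,0))
draw(circ(651.3+1,-159.4,23,e[2]+30),(255,0,255));draw(circ(651.3+1,-159.4,18,e[2]-6),(255,0,255))
save("z6b",im)
```

```text
(no output)
```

View pics/z6b.png

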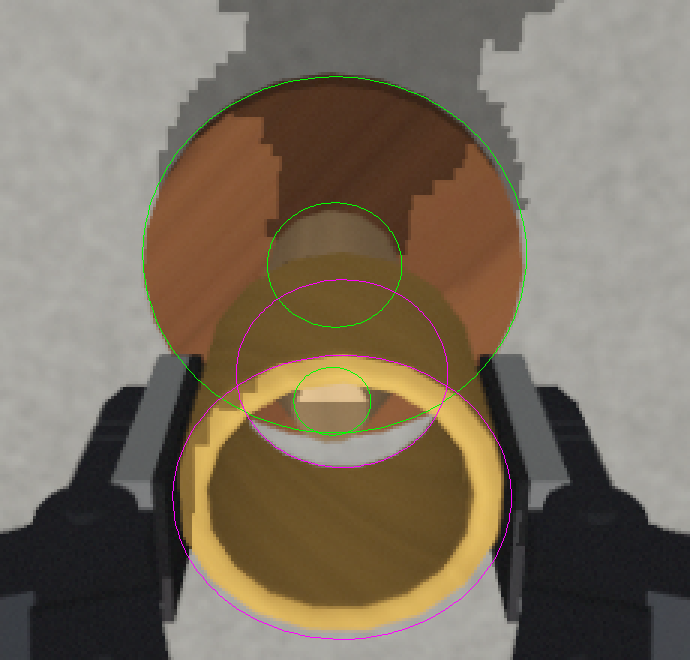

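Emit:
step_arm --plan '[{"slide": [-0.1, 0, 0.15], "turn": [0, 0, 0]}, {"slide": [-0.1, 0.8, 0.15], "turn": [0, 0, 0]}, {"slide": [-0.1, 1.6, 0.15], "turn": [0, 0, 0]}, {"slide": [-0.1, 2.4, 0.15], "turn": [0, 0, 0]}, {"slide": [-0.1, 3.2, 0.15], "turn": [0, 0, 0]}, {"slide": [-0.1, 3.6, 0.15], "turn": [0, 0, 0]}, {"slide": [-0.1, 3.6, 0.15], "turn": [0, 0, 0]}, {"slide": [-0.1, 3.6, 0.15], "turn": [0, 0, 0]}]'

```text
clock: 7.9
eef_pos: [650.5, -159.7, 23.1]
eef_rot: [-0.707, 0.707, 0.0, -0.0]
ft_force: [-0.1, 0.7, -1.8]
width: 43.6
```

```bash
python3 snap.py 7 wrist scene
python3 - <<'E'
import pickle; from h import *
s,d=pickle.load(open("cap7.pkl","rb"))
w=cv2.resize(d["wrist"]["frame"][170:350,225:415],None,fx=2.1,fy=2.1,interpolation=cv2.INTER_CUBIC)
g=cv2.resize(d["scene"]["frame"][140:215,170:245],(378,378),interpolation=cv2.INTER_CUBIC)
save("z7",np.hstack([w,g]))
E
```

```text
7.9 [ 650.5 -159.7   23.1] F [-0.1  0.7 -1.8] w 43.6
[[ 1.e+00 -0.e+00 -4.e-04]
 [ 4.e-04 -0.e+00  1.e+00]
 [-0.e+00 -1.e+00 -0.e+00]]
```

View pics/z7.png

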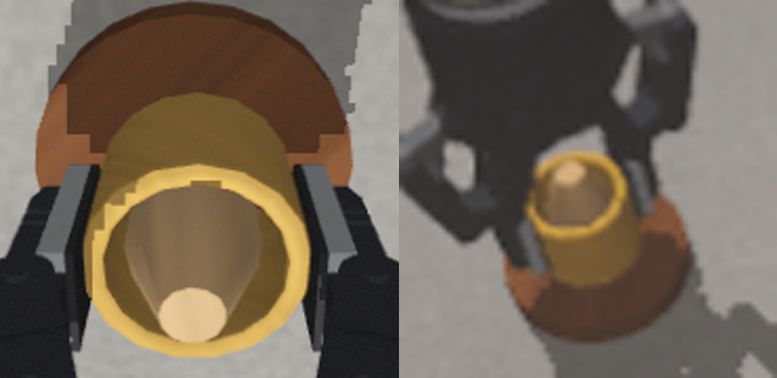

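Emit:
step_arm --plan '[{"slide": [0, 0.3, 0], "turn": [0, 0, 0]}, {"slide": [0, 0.4, 0], "turn": [0, 0, 0]}, {"slide": [0, 0.4, 0], "turn": [0, 0, 0]}]'

```text
clock: 8.3
eef_pos: [650.1, -159.6, 19.1]
eef_rot: [0.707, -0.707, 0.0, 0.0]
ft_force: [-1.1, -0.6, -2.9]
width: 43.8
```

Emit:
step_arm --plan '[{"slide": [0, 0.1, 0], "turn": [0, 0, 0]}, {"slide": [0, 0.1, 0], "turn": [0, 0, 0]}, {"slide": [0, 0.1, 0], "turn": [0, 0, 0]}]'

```text
clock: 8.6
eef_pos: [650.4, -159.7, 18.3]
eef_rot: [0.707, -0.707, -0.0, 0.0]
ft_force: [0.3, -0.2, -2.4]
width: 43.7
```

Emit:
step_arm --plan '[{"slide": [0, 0.1, 0], "turn": [0, 0, 0]}, {"slide": [0, 0.1, 0], "turn": [0, 0, 0]}, {"slide": [0, 0.1, 0], "turn": [0, 0, 0]}]'

```text
clock: 8.9
eef_pos: [650.6, -159.7, 17.9]
eef_rot: [-0.707, 0.707, 0.0, -0.0]
ft_force: [-1.3, -0.1, 1.9]
width: 43.5
```

Contact has begun: Fz went from -2.4 to +1.9 at TCP z of about 18, which is the home height. I'll release now.

Emit:
step_arm --plan '[{"slide": [0, 0, 0], "turn": [0, 0, 0]}, {"slide": [0, 0, 0], "turn": [0, 0, 0]}, {"slide": [0, 0, 0], "turn": [0, 0, 0]}, {"slide": [0, 0, 0], "turn": [0, 0, 0]}, {"slide": [0, 0, 0], "turn": [0, 0, 0]}]' --claw 6.5

```text
clock: 9.4
eef_pos: [650.4, -159.7, 17.2]
eef_rot: [-0.707, 0.707, 0.0, -0.0]
ft_force: [-0.0, -1.0, -0.7]
width: 65.4
```

Emit:
step_arm --plan '[{"slide": [0, -2, 0], "turn": [0, 0, 0]}, {"slide": [0, -5, 0], "turn": [0, 0, 0]}, {"slide": [0, -9, 0], "turn": [0, 0, 0]}, {"slide": [0, -13, 0], "turn": [0, 0, 0]}, {"slide": [0, -17, 0], "turn": [0, 0, 0]}, {"slide": [0, -18, 0], "turn": [0, 0, 0]}, {"slide": [0, -18, 0], "turn": [0, 0, 0]}]'

```text
clock: 10.1
eef_pos: [652.2, -160.3, 200.4]
eef_rot: [-0.706, 0.708, 0.002, 0.002]
ft_force: [-0.1, -0.3, 0.1]
width: 65.1
```

```bash
python3 snap.py 8 wrist scene
python3 - <<'E'
import pickle; from h import *
s,d=pickle.load(open("cap8.pkl","rb"))
w=cv2.resize(d["wrist"]["frame"][100:280,225:415],None,fx=2.1,fy=2.1,interpolation=cv2.INTER_CUBIC)
c=d["scene"]; im=c["frame"]
g=cv2.resize(im[140:215,170:245],(378,378),interpolation=cv2.INTER_CUBIC)
th=np.linspace(0,2*np.pi,90)
for z,col in((48,(255,0,255)),):
    p=((proj(c,np.c_[648+23*np.cos(th),-160+23*np.sin(th),0*th+z])-[170,140]+.5)*378/75).astype(int); cv2.polylines(g,[p.reshape(-1,1,2)],True,col,1)
save("z8",np.hstack([w,g]))
E
```

```text
10.1 [ 652.2 -160.3  200.4] F [-0.1 -0.3  0.1] w 65.1
[[ 1.0e+00  5.7e-03 -4.0e-04]
 [ 4.0e-04 -1.8e-03  1.0e+00]
 [ 5.7e-03 -1.0e+00 -1.8e-03]]
```

View pics/z8.png

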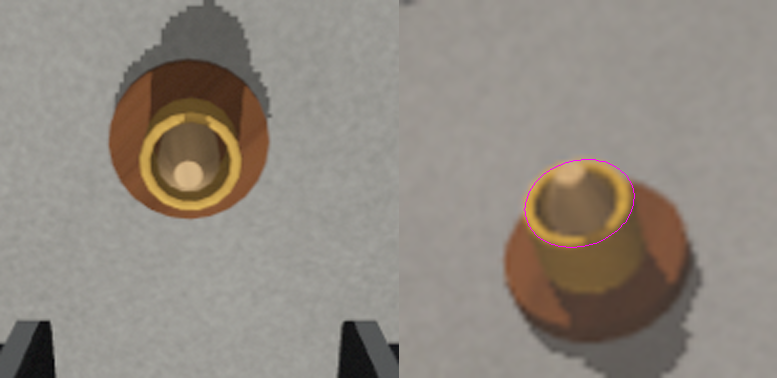

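The wide collar sits on the foot. Its rim at about (585,202) in the scene crop matches the predicted circle at z=48, and the tip shows inside the hole. Now the narrow collar.

Emit:
step_arm --plan '[{"slide": [-19.3, 0, 29.8], "turn": [0, 0, 0]}, {"slide": [-19.3, 0, 29.8], "turn": [0, 0, 0]}, {"slide": [-19.3, 0, 29.8], "turn": [0, 0, 0]}, {"slide": [-19.3, 0, 29.8], "turn": [0, 0, 0]}, {"slide": [-19.3, 0, 29.8], "turn": [0, 0, 0]}, {"slide": [-19.3, 0, 29.8], "turn": [0, 0, 0]}, {"slide": [-19.3, 0, 29.8], "turn": [0, 0, 0]}, {"slide": [-19.3, 0, 29.8], "turn": [0, 0, 0]}, {"slide": [-19.3, 0, 29.8], "turn": [0, 0, 0]}, {"slide": [-19.3, 8, 29.8], "turn": [0, 0, 0]}, {"slide": [-19.3, 12, 29.8], "turn": [0, 0, 0]}, {"slide": [-19.3, 15, 29.8], "turn": [0, 0, 0]}, {"slide": [-19.3, 15, 29.8], "turn": [0, 0, 0]}, {"slide": [-19.3, 15, 29.8], "turn": [0, 0, 0]}]'

```text
clock: 11.6
eef_pos: [456.5, 136.8, 46.0]
eef_rot: [-0.707, 0.708, -0.002, -0.001]
ft_force: [0.8, -0.1, 0.4]
width: 65.2
```

```bash
python3 snap.py 9 wrist
python3 - <<'E'
import pickle; from h import *
s,d=pickle.load(open("cap9.pkl","rb")); c=d["wrist"]; e=s["eef_pos"]
th=np.linspace(0,2*np.pi,90); im=c["frame"].copy()
p=(proj(c,np.c_[459+23*np.cos(th),140+23*np.sin(th),0*th+36],s)).round().astype(int); cv2.polylines(im,[p.reshape(-1,1,2)],True,(255,0,255),1)
save("z9",im)
E
```

```text
11.6 [456.5 136.8  46. ] F [ 0.8 -0.1  0.4] w 65.2
[[ 1.     -0.0043  0.0013]
 [-0.0013 -0.0012  1.    ]
 [-0.0043 -1.     -0.0012]]
```

View pics/z9.png

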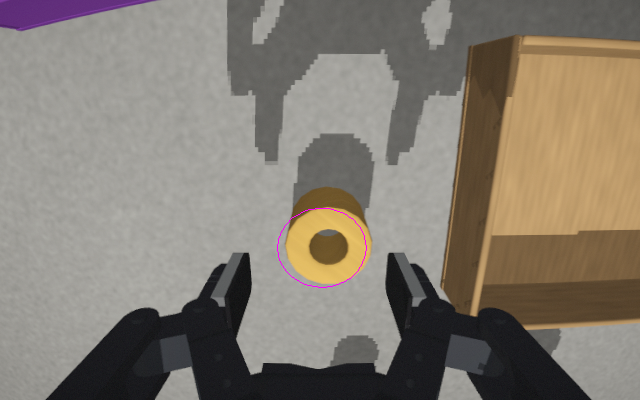

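Emit:
step_arm --plan '[{"slide": [0.5, 0, 0.2], "turn": [0, 0, 0]}, {"slide": [0.5, 1.2, 0.2], "turn": [0, 0, 0]}, {"slide": [0.5, 2.4, 0.2], "turn": [0, 0, 0]}, {"slide": [0.5, 3.4, 0.2], "turn": [0, 0, 0]}, {"slide": [0.5, 4.0, 0.2], "turn": [0, 0, 0]}, {"slide": [0.5, 4.0, 0.2], "turn": [0, 0, 0]}, {"slide": [0.5, 4.0, 0.2], "turn": [0, 0, 0]}]'

```text
clock: 12.35
eef_pos: [461.9, 140.2, 6.9]
eef_rot: [-0.707, 0.707, -0.0, -0.0]
ft_force: [-0.4, 0.5, -0.2]
width: 65.1
```

Emit:
step_arm --plan '[{"slide": [0, 0, 0], "turn": [0, 0, 0]}, {"slide": [0, 0, 0], "turn": [0, 0, 0]}, {"slide": [0, 0, 0], "turn": [0, 0, 0]}, {"slide": [0, 0, 0], "turn": [0, 0, 0]}, {"slide": [0, 0, 0], "turn": [0, 0, 0]}, {"slide": [0, 0, 0], "turn": [0, 0, 0]}, {"slide": [0, 0, 0], "turn": [0, 0, 0]}, {"slide": [0, 0, 0], "turn": [0, 0, 0]}]' --claw 3.5

```text
clock: 13.15
eef_pos: [462.7, 140.4, 7.9]
eef_rot: [0.707, -0.707, -0.0, -0.0]
ft_force: [-1.8, -0.3, 5.5]
width: 44.7
```

Emit:
step_arm --plan '[{"slide": [0, -1, 0], "turn": [0, 0, 0]}, {"slide": [0, -3, 0], "turn": [0, 0, 0]}, {"slide": [0, -6, 0], "turn": [0, 0, 0]}, {"slide": [0, -9, 0], "turn": [0, 0, 0]}, {"slide": [0, -12, 0], "turn": [0, 0, 0]}, {"slide": [0, -12, 0], "turn": [0, 0, 0]}, {"slide": [0, -12, 0], "turn": [0, 0, 0]}]'

```text
clock: 13.85
eef_pos: [462.1, 140.2, 127.2]
eef_rot: [0.707, -0.707, -0.0, -0.0]
ft_force: [-0.2, -0.6, -3.0]
width: 44.8
```

```bash
python3 snap.py 10 wrist
```

```text
13.85 [462.1 140.2 127.2] F [-0.2 -0.6 -3. ] w 44.8
[[ 1.e+00  8.e-04 -4.e-04]
 [ 4.e-04  2.e-04  1.e+00]
 [ 8.e-04 -1.e+00  2.e-04]]
```

View pics/wrist10.png

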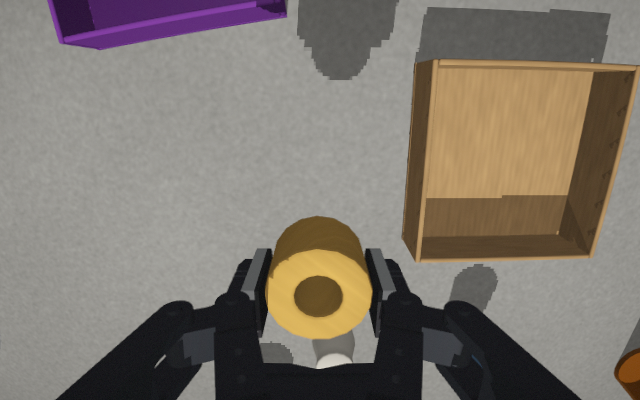

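The narrow collar is held in the jaws at (320,292), and the tray is at about (515,165). I'll carry it over the tray centre and check.

Emit:
step_arm --plan '[{"slide": [4, 0, 1], "turn": [0, 0, 0]}, {"slide": [8, 0, 2], "turn": [0, 0, 0]}, {"slide": [12, 0, 2.4], "turn": [0, 0, 0]}, {"slide": [14.4, 0, 2.4], "turn": [0, 0, 0]}, {"slide": [14.4, 0, 2.4], "turn": [0, 0, 0]}, {"slide": [14.4, 2, 2.4], "turn": [0, 0, 0]}, {"slide": [14.4, 4, 2.4], "turn": [0, 0, 0]}, {"slide": [14.4, 5, 2.4], "turn": [0, 0, 0]}, {"slide": [14.4, 5, 2.4], "turn": [0, 0, 0]}]'

```text
clock: 14.8
eef_pos: [602.2, 163.6, 73.2]
eef_rot: [-0.707, 0.708, -0.003, -0.003]
ft_force: [-0.0, 0.3, -3.5]
width: 44.6
```

```bash
python3 snap.py 11 wrist scene;  python3 - <<'E'
import pickle; from h import *
s,d=pickle.load(open("cap11.pkl","rb"))
save("z11",np.hstack([cv2.resize(d["wrist"]["frame"],(480,300)),cv2.resize(d["scene"]["frame"][190:350,230:390],(300,300))]))
E
```

```text
14.8 [602.2 163.6  73.2] F [-0.   0.3 -3.5] w 44.6
[[ 1.0e+00 -8.6e-03 -5.0e-04]
 [ 4.0e-04 -1.6e-03  1.0e+00]
 [-8.6e-03 -1.0e+00 -1.6e-03]]
```

View pics/z11.png

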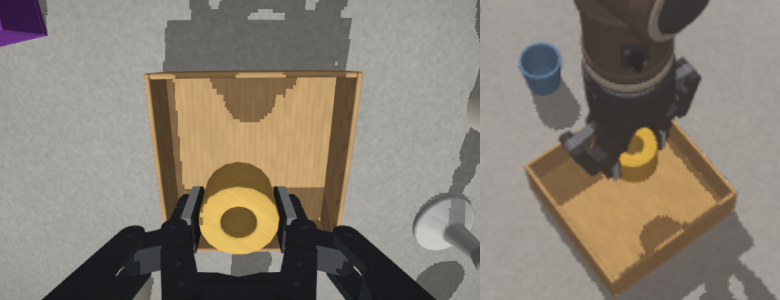

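Emit:
step_arm --plan '[{"slide": [0.3, 1, 0], "turn": [0, 0, 0]}, {"slide": [0.3, 2.2, 0], "turn": [0, 0, 0]}, {"slide": [0.3, 3.4, 0], "turn": [0, 0, 0]}, {"slide": [0.3, 4.6, 0], "turn": [0, 0, 0]}, {"slide": [0.3, 5.5, 0], "turn": [0, 0, 0]}, {"slide": [0.3, 5.8, 0], "turn": [0, 0, 0]}, {"slide": [0.3, 5.8, 0], "turn": [0, 0, 0]}, {"slide": [0.3, 5.8, 0], "turn": [0, 0, 0]}]'

```text
clock: 15.7
eef_pos: [609.6, 164.4, 19.5]
eef_rot: [0.707, -0.707, -0.0, -0.0]
ft_force: [-0.2, -0.4, -3.2]
width: 44.9
```

Emit:
step_arm --plan '[{"slide": [0, 0.1, 0], "turn": [0, 0, 0]}, {"slide": [0, 0.1, 0], "turn": [0, 0, 0]}, {"slide": [0, 0.1, 0], "turn": [0, 0, 0]}]'

```text
clock: 16.0
eef_pos: [609.5, 164.4, 18.7]
eef_rot: [0.707, -0.707, -0.0, -0.0]
ft_force: [0.4, 0.1, -2.9]
width: 44.8
```

Emit:
step_arm --plan '[{"slide": [0, 0.3, 0], "turn": [0, 0, 0]}, {"slide": [0, 0.5, 0], "turn": [0, 0, 0]}, {"slide": [0, 0.5, 0], "turn": [0, 0, 0]}]'

```text
clock: 16.3
eef_pos: [608.7, 164.2, 12.7]
eef_rot: [-0.707, 0.707, -0.0, -0.001]
ft_force: [-0.6, -0.5, -3.4]
width: 44.8
```

Emit:
step_arm --plan '[{"slide": [0, 0.1, 0], "turn": [0, 0, 0]}, {"slide": [0, 0.1, 0], "turn": [0, 0, 0]}, {"slide": [0, 0.1, 0], "turn": [0, 0, 0]}]'

```text
clock: 16.6
eef_pos: [609.2, 164.3, 12.2]
eef_rot: [-0.707, 0.707, 0.0, -0.0]
ft_force: [-0.4, -0.5, -3.3]
width: 44.8
```

Emit:
step_arm --plan '[{"slide": [0, 0.1, 0], "turn": [0, 0, 0]}, {"slide": [0, 0.1, 0], "turn": [0, 0, 0]}, {"slide": [0, 0.1, 0], "turn": [0, 0, 0]}]'

```text
clock: 16.9
eef_pos: [609.4, 164.3, 12.0]
eef_rot: [-0.707, 0.707, 0.0, -0.0]
ft_force: [-2.8, -0.1, 4.5]
width: 44.8
```

Contact with the tray floor. I'll release and retreat.

Emit:
step_arm --plan '[{"slide": [0, 0, 0], "turn": [0, 0, 0]}, {"slide": [0, 0, 0], "turn": [0, 0, 0]}, {"slide": [0, 0, 0], "turn": [0, 0, 0]}, {"slide": [0, 0, 0], "turn": [0, 0, 0]}, {"slide": [0, 0, 0], "turn": [0, 0, 0]}]' --claw 6.5

```text
clock: 17.4
eef_pos: [609.4, 164.3, 11.2]
eef_rot: [0.707, -0.707, -0.0, 0.0]
ft_force: [0.1, 0.3, -0.8]
width: 65.3
```

Emit:
step_arm --plan '[{"slide": [0, -2, 0], "turn": [0, 0, 0]}, {"slide": [0, -5, 0], "turn": [0, 0, 0]}, {"slide": [0, -9, 0], "turn": [0, 0, 0]}, {"slide": [0, -13, 0], "turn": [0, 0, 0]}, {"slide": [0, -17, 0], "turn": [0, 0, 0]}, {"slide": [0, -20, 0], "turn": [0, 0, 0]}, {"slide": [-5, -20, 0], "turn": [0, 0, 0]}, {"slide": [-10, -20, 0], "turn": [0, 0, 0]}, {"slide": [-15, -20, 0], "turn": [0, 0, 0]}, {"slide": [-15, -20, 0], "turn": [0, 0, 0]}, {"slide": [-15, -20, 0], "turn": [0, 0, 0]}]'

```text
clock: 18.5
eef_pos: [458.0, 164.2, 211.1]
eef_rot: [-0.707, 0.707, 0.001, -0.0]
ft_force: [0.5, 0.5, 0.4]
width: 64.7
```

```bash
python3 snap.py 12 scene top
python3 - <<'E'
import pickle; from h import *
s,d=pickle.load(open("cap12.pkl","rb")); c=d["scene"]; g=c["frame"]; t=d["top"]["frame"]
a=cv2.resize(g[150:225,165:240],(390,390),interpolation=2); th=np.linspace(0,2*np.pi,90)
p=((proj(c,np.c_[648+23*np.cos(th),-160+23*np.sin(th),0*th+48])-[165,150]+.5)*390/75).astype(int); cv2.polylines(a,[p.reshape(-1,1,2)],True,(255,0,255),1)
save("z12",np.hstack([a,cv2.resize(g[230:350,245:365],(390,390),interpolation=2)]))
E
```

```text
18.5 [458.  164.2 211.1] F [0.5 0.5 0.4] w 64.7
[[ 1.0e+00  3.0e-04 -1.2e-03]
 [ 1.2e-03 -0.0e+00  1.0e+00]
 [ 3.0e-04 -1.0e+00 -0.0e+00]]
```

View pics/scene12.png

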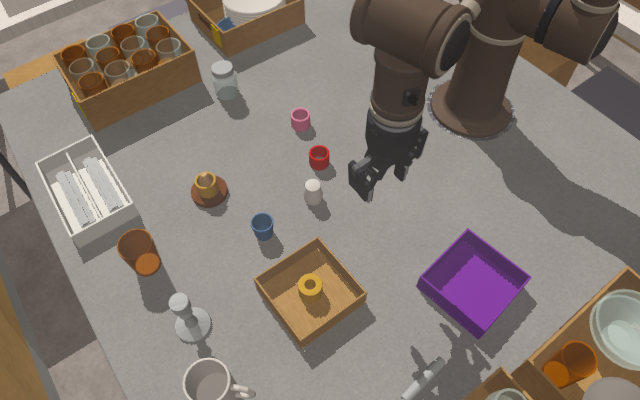

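View pics/z12.png

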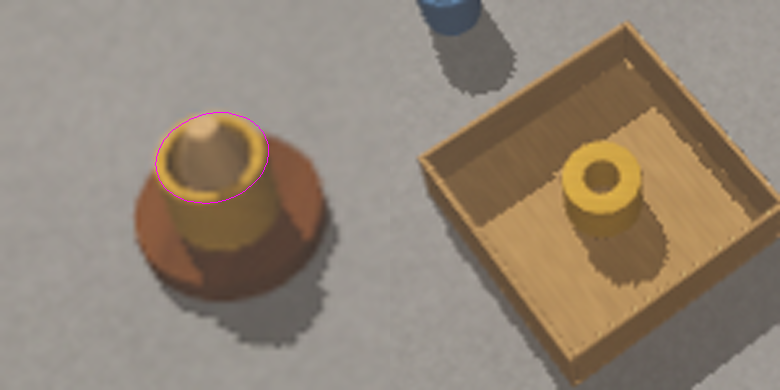

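The scene shows the wide collar on the foot at (207,186), with its rim on the z=48 outline, and the narrow collar standing in the tray at (310,286). The handle at (425,378) looks slightly different from before, so I'll check it before handing in.

Run:
```python
import pickle; from h import *
a=pickle.load(open("cap0.pkl","rb"))[1]; b=pickle.load(open("cap12.pkl","rb"))[1]
r=lambda x:cv2.resize(x,(300,200),interpolation=2)
save("cmp",np.vstack([np.hstack([r(k["scene"]["frame"][330:400,380:485]),r(k["top"]["frame"][100:210,100:265])]) for k in (a,b)]))
```

```text
(no output)
```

View pics/cmp.png

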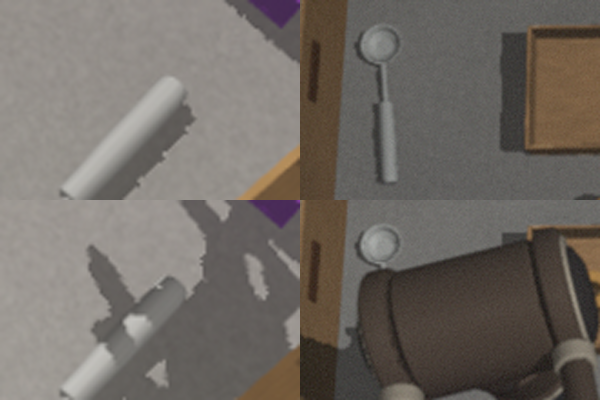

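The difference is only the gripper's shadow falling on the spoon handle, which hasn't moved. I'm handing in.

```bash
python3 -c "
from workcell import env
print(env.sign_off()); print(env.get_state()['clock'])"
```

```text
the job is handed in; nothing more can be done
None
the job is handed in; nothing more can be done
```

I slid the wide collar over the gauge post first, lowered it until the force reading showed contact at home height, and released it. Then I stood the narrow collar in the middle of the cardboard tray. The job was handed in at about 18.6 s of the 61 s allowed, with the gripper open and well clear of everything.

- **Wide collar:** the last scene picture shows its rim on the outline expected when it is home (z = 48 mm), with the post tip inside the hole.
- **Narrow collar:** the same picture shows it upright on the tray floor.
- **Forces:** wrist force readings at the end of each move stayed under about 6 N.
- **Decoys and other objects:** the red, pink and purple look-alikes look unmoved. The spoon handle looked different at first, but that was only the gripper's shadow.
- **What disagreed:** wrist-camera positions were 2–4 mm off those from the fixed cameras, so I centred each collar using close-up wrist pictures. The gripper also read 43.5–45 mm on the 46 mm collars, but the grip held throughout.
- **Not checked:** in the last top picture the arm hid most of the tray, so the narrow collar's final position rests on the scene picture alone.

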